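Flip the round job-status flag at the cylinder-head bench

ROBOT

A 7-joint arm with a two-finger parallel gripper is mounted at the origin on the work surface. World frame = base frame: x ahead of the robot, y to its left, z up, the work surface at z = 0. Lengths are in m, angles in rad, forces in N, time in s.
With the tool pointing down it reaches from about 0.425 to 0.925 m from the base axis. Payload 6.8 kg.
Tool frame: the origin (TCP) lies on the centre line of the jaws, within the pads' length; the fingertips stand 25 mm ahead of it and the grasp point (between the pads) lies 6 mm ahead of it; z points along the fingers, y is the line along which they close (so a half turn about z gives the same grasp; the last joint's range is limited). The gripper opens to 88 mm and grips with 3 to 60 N. Pads are 20 mm wide; open, the fingers measure 115 mm over their backs; the gripper's body (75 mm by 178 mm) begins 61 mm behind the grasp point.
Start: joints at [-1.247, 0.477, 0.022, 1.555, -0.011, 1.109, -0.083], TCP at [0.282, 0.613, 0.248] pointing down, gripper open.
Joint ranges: [-2.96, 2.96], [-0.34, 2.1], [-1.41, 1.46], [0.24, 2.44], [-1.37, 4.51], [0.17, 1.92], [-2.96, 2.96]. Speed limits (rad/s): [2.39, 2.39, 3.14, 3.14, 3.14, 3.14, 3.14].

INTERFACE

Orientations are given as a 3x3 rotation matrix whose columns are the frame's x, y, z axes.
In Python, from cell import ctrl gives the robot as it stands. The module is installed in compiled form; this text tells all that it offers.
- The arm moves only by the tool apply_moves, never from a script. Its argument "steps" is a list of rows, each a list of 2 entries, a list of its own where there are three numbers: the shift along the tool's x, y, z in m, then the turn, a rotation vector about the tool's x, y, z in units of 5 degrees (1.0 is 5 degrees). In form: [[[x, y, z], [wx, wy, wz]], ...]. A call has exactly 8 rows; each row shifts and turns the commanded pose from where the row before left it, along the tool's axes as they then stand; what a row does not reach is not made up. A row lasts 1/8 s, in which the tool goes at most 62.5 mm and 10.7 degrees, less where a joint would pass 70% of its speed; a pose out of reach is approached as far as the arm can. A call is refused whole if a number of a shift passes 0.0625 or a number of a turn 1, either way. A call with a gripper value outside its range is refused whole. "grip" is the closure, from 0 (fully open) to 1 (shut), set as the call begins (left out, the last holds). The fingers move at their own pace and stop on an object; the grip force is fixed at half the most. Time passes only in rows, so rows that do not move let the fingers close, or fill a call up. It gives the time, the measured TCP pose, the force, the opening and the grip force at its end, in the units of the state.
- ctrl.observe(): the state, without advancing time (a new reading comes with each control period).
- ctrl.read_camera(name): name is "scene" or "side" or "wrist"; returns a dict with "color" (480x640x3 uint8, red, green, blue), "range_z" (480x640 float32, m along the optical axis (not along the pixel's ray), 0 where there is no reading), "K" (3x3 intrinsics, pixels), "camera_from_world" (4x4, takes a point from world to camera coordinates). Camera axes: x right, y down, z forward; pixel columns grow to the right and rows downward; lengths in m; the calibration is good to about 2 mm. A picture is of the moment at which its call begins.
- ctrl.hand_in(): hands the job in; it is judged then, once.
The state is a dict: "time": time; "joints": joint angles; "joint_vel": joint speeds; "effort": joint torques, N m; "eef_pos": TCP position; "tool_rot": TCP orientation; "contact_force": force on the tool from outside, world axes, zero at the start; "torque": the same for the moment, N m; "grip_width": opening from 0.0 (shut) to 1.0 (fully open); "grip_force": force on a finger pad.
Only numpy, scipy, OpenCV 4.12 (cv2) and the standard library are available. Lean on these libraries where they do the work, as an engineer would, in place of code of your own. Each camera call takes 0.05 s, during which the arm holds its last target. There are 200 camera calls.

TASK

The cylinder head on this bench has passed its check: flip the round status flag right over its hinge, from the side it lies on nearest the robot to the far side, until it lies down flat there with the ring mark showing on top. Push it round steadily with the fingertips, without pinching the blade or flinging it, and then let go. Leave the square flag as it is and do not disturb the loose oil bottle, valve and collar.

Things in the scene. Friction and masses are not known exactly. Their poses are not given: they have to be found in the camera images.
- round_stand: stand of the round flag, bolted to the bench: base plate 100 x 110 x 12 mm with two grey uprights (24 mm in x, 8 mm in y, at y = -34 and +34 mm, tops 124 mm above the bench) that carry the hinge pin between them. Origin: centre of its underside, on the bench. x points away from the robot, y along the hinge pin, z up; yaw up to 0.3 rad either way.
- round_hinge (a point): middle of the round flag's hinge pin, 110 mm above the bench straight over the stand's origin; the axis runs along the stand's y. Under the blade there is only the base plate, so fingertips slanting forward can get below its free edge
- round_flag (a joint): angle of the round flag about its hinge: 0 lying level towards the robot (along the stand's -x), pi/2 blade upright, pi = 3.14 lying level on the far side (stand's +x); stops at both. Starts between 0 and 0.3. The hinge is stiff (0.11 N m friction, more than the flag's weight): the flag stays wherever it is left, right down to the far stop; 1 to 3 N at the free edge moves it
- round_edge (a point): middle of the free edge of the round blade, 98 mm from the hinge axis, at mid thickness. The blade is a flat bare-aluminium disc 80 mm in diameter, 6 mm thick, its centre 58 mm from the hinge axis, joined to the pin by a neck 26 mm wide; about 0.09 kg
- round_bar_face: the bar-marked side of the round blade, a 3 mm plate fixed to the flag; origin on the hinge axis, -x points along the blade to its free edge, z is square to the blade. This side is on top at the start (dark straight bar 52 x 12 mm) and underneath when the flag has been flipped
- round_ring_face: the ring-marked side of the round blade, a 3 mm plate fixed to the flag; origin on the hinge axis, -x points along the blade to its free edge, z is square to the blade. This side is underneath at the start (dark ring 52 mm across) and on top when the flag has been flipped; this is the side to push against
- square_stand: stand of the square flag, same build as round_stand, bolted to the bench; the two stands may be either way round, left or right. To be left alone
- square_edge (a point): middle of the free edge of the square blade (80 x 80 x 6 mm, otherwise as the round one, its hinge 110 mm above the bench and 98 mm from this edge). It lies towards the robot, 0 to 0.3 rad above level, and must stay as it is
- oil_bottle: loose plastic bottle, 60 mm diameter, 150 mm tall, standing left of the flags; origin at the centre of its underside. Not to be disturbed
- valve: loose engine valve standing on its head: head 44 mm diameter, stem 9 mm, 115 mm tall, right of the flags; origin at the centre of its underside. Not to be disturbed
- collar: loose stepped steel collar, 40 mm diameter, 45 mm tall, standing between the flags on the robot's side; origin at the centre of its underside. Not to be disturbed
There are look-alikes about, which are no part of the job. Leave any blue or red look-alike of the round_stand alone.

How it is judged:
At the end, for the whole second after the job is handed in: the round flag lies on the far side within 0.16 rad (9 degrees) of level, ring side up, at rest; the free edge of the square flag is within 15 mm and the bottle, valve and collar within 25 mm of where they began (value of joint round_flag above 2.98 rad and velocity of joint round_flag between -0.1 and 0.1 rad/s and distance of square_edge from where it was at the start of the episode below 0.015 m and not (distance of oil_bottle from where it was at the start of the episode above 0.025 m) and not (distance of valve from where it was at the start of the episode above 0.025 m) and not (distance of collar from where it was at the start of the episode above 0.025 m)); the robot touches nothing.
It fails at once if the round flag is pinched: the fingers press on both its sides with more than 5 N at once (contact force between the fingers and round_bar_face above 5 N and contact force between the fingers and round_ring_face above 5 N).
It fails at once if the round flag is flung: it turns faster than 6 rad/s (velocity of joint round_flag above 6 rad/s).
It fails at once if the square flag is moved (its edge by more than 15 mm) (distance of square_edge from where it was at the start of the episode above 0.015 m).
It fails at once if the bottle, valve or collar is lifted, carried or knocked (moved more than 25 mm) (distance of any of oil_bottle, valve, collar from where it was at the start of the episode above 0.025 m).
It also fails if it takes over 40 s, if anything falls off the work surface, if the arm or the gripper's body presses on something with over 40 N, if the wrist force passes 120 N, or if a joint passes its speed limit or range.

## Working session

There is one attempt and no reset: what is moved stays moved. The work goes in short steps, Python scripts to look and compute and a tool call to move; the robot and the scene stay as the last step left them, time stands still between calls to the robot, and variables do not carry over. Pictures are saved under pics/ and viewed, at most 10 in all, crops included, and the job is handed in when it is done.

Besides the shell and the picture viewer there is one more tool, called after "Emit:" as name(argument=value, ...) on one line, values as JSON. apply_moves: Moves the arm, as the interface text tells. Its arguments: {"type":"object","properties":{"steps":{"type":"array"},"grip":{"type":"number"}},"required":["steps"]}

```bash
mkdir -p pics
python3 - <<'E'
from cell import ctrl
import cv2,numpy as np
s=ctrl.observe();print(s['time'],s['eef_pos'],s['tool_rot'],s['grip_width'])
for n in("scene","side"):
    c=ctrl.read_camera(n);np.savez(n+'0.npz',**c)
    cv2.imwrite(f'pics/{n}0.png',c['color'][:,:,::-1]);print(c['K'],c['camera_from_world'])
E
```

```text
0.0 [0.28230719 0.6125435  0.24671715] [[-9.08191834e-01  4.18553715e-01 -6.16213563e-04]
 [ 4.18554149e-01  9.08190351e-01 -1.64625615e-03]
 [-1.29407414e-04 -1.75303513e-03 -9.99998455e-01]] 0.9988121576759582
[[554.686168    0.        309.9385472]
 [  0.        554.686168  240.8767211]
 [  0.          0.          1.       ]] [[-0.55955767  0.8287897   0.00168656  0.2967577 ]
 [ 0.65018768  0.44023456 -0.61923301 -0.29314218]
 [-0.51395642 -0.3454     -0.78520547  1.46114692]
 [ 0.          0.          0.          1.        ]]
[[595.93740451   0.         317.76277761]
 [  0.         595.93740451 244.56586776]
 [  0.           0.           1.        ]] [[ 0.90888611 -0.41641423 -0.0229179  -0.49749663]
 [-0.28876472 -0.58871965 -0.75499941  0.25867013]
 [ 0.30090028  0.69282636 -0.65532485  1.25449888]
 [ 0.          0.          0.          1.        ]]
```

View pics/scene0.png

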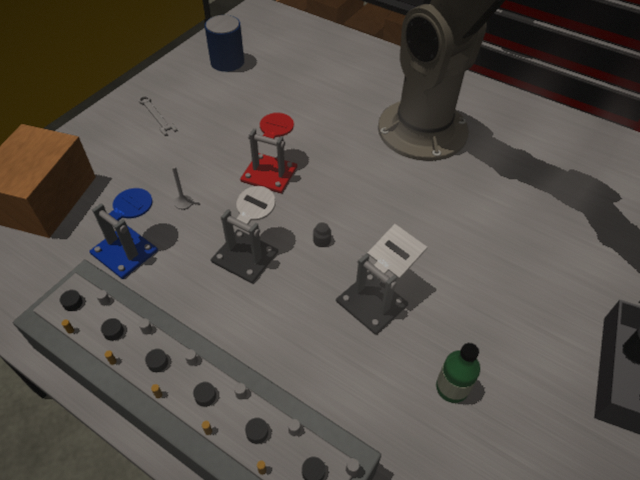

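View pics/side0.png

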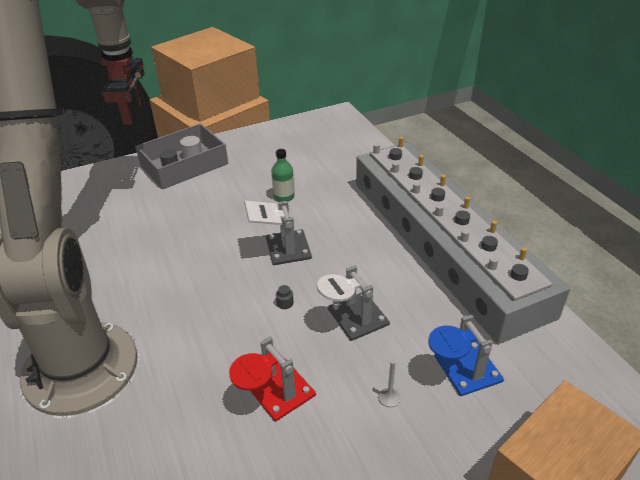

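The scene view shows these candidates for the round flag:
- Bare-aluminium disc with a bar, on a dark stand, at (256,203). I choose this one.
- Red disc at (277,125), a look-alike.
- Blue disc at (132,203), a look-alike.
- Square flag at (398,250), to be left alone.

The collar is at (322,234), the valve at (182,190) and the bottle at (459,375).

```bash
cat > h.py <<'E'
import numpy as np,cv2
def cloud(c):
    K=c['K'];T=c['camera_from_world'];z=c['range_z'];v,u=np.mgrid[:480,:640]
    p=np.stack([(u-K[0,2])/K[0,0]*z,(v-K[1,2])/K[1,1]*z,z],-1)
    w=(p-T[:3,3])@T[:3,:3]; w[z==0]=np.nan
    return w
E
python3 - <<'E'
from h import *
ims=[]
for n,(bx,by) in (('scene',(256,215)),('side',(345,305))):
    c=dict(np.load(n+'0.npz'));w=cloud(c)
    h=cv2.cvtColor(c['color'],cv2.COLOR_RGB2HSV)
    ims.append(cv2.resize(c['color'][by-55:by+55,bx-70:bx+70,::-1],None,fx=2.8,fy=4/1.43,interpolation=cv2.INTER_CUBIC))
    v,u=np.mgrid[:480,:640];R=(abs(u-bx)<65)&(abs(v-by)<65)
    grey=(h[...,1]<70)
    pl=R&grey&(w[...,2]>.006)&(w[...,2]<.02)&(h[...,2]<110)
    nl,lab,st,ce=cv2.connectedComponentsWithStats(pl.astype(np.uint8))
    k=1+np.argmax(st[1:,4]);m=lab==k
    P=w[m]; r=cv2.minAreaRect(P[:,:2].astype(np.float32));print(n,'plate',len(P),r,P.mean(0))
    bl=R&grey&(w[...,2]>.09)&(w[...,2]<.17)
    for zlo,zhi in((.09,.105),(.105,.115),(.115,.13),(.13,.16)):
        q=w[bl&(w[...,2]>zlo)&(w[...,2]<=zhi)];print(zlo,len(q),q.mean(0) if len(q) else '')
    q=w[bl&(h[...,2]>130)];print('bright',len(q),q.mean(0),np.percentile(q,[2,98],axis=0))
    a=np.c_[q[:,:2],np.ones(len(q))];print('plane',np.linalg.lstsq(a,q[:,2],rcond=None)[0])
    for nm,(x,y),rr in (dict(scene=[('collar',(322,234),14),('valve',(182,190),22),('bottle',(459,375),35),('square',(398,250),28),('red',(277,125),16),('blue',(132,203),18)],side=[('collar',(285,297),14),('valve',(389,385),22),('bottle',(283,180),30),('square',(266,212),18),('red',(250,372),18),('blue',(450,342),18)]))[n]:
        q=w[y-rr:y+rr,x-rr:x+rr].reshape(-1,3);q=q[q[:,2]>.02];print(nm,np.nanmedian(q,0),q[:,2].max())
cv2.imwrite('pics/crop0.png',np.hstack(ims))
E
```

```text
scene plate 1600 ((0.5934939980506897, -0.1290043294429779), (0.10143893212080002, 0.11206626147031784), 2.552168130874634) [ 0.60040148 -0.12485067  0.01363718]
0.09 74 [ 0.55768527 -0.13780444  0.096675  ]
0.105 117 [ 0.59508883 -0.12539984  0.11159127]
0.115 1212 [ 0.55555184 -0.12932607  0.12304499]
0.13 159 [ 0.51129563 -0.13304951  0.1316525 ]
bright 895 [ 0.5397661  -0.13139305  0.12488472] [[ 0.50148612 -0.16729531  0.11587631]
 [ 0.58277349 -0.09589301  0.13325942]]
plane [-0.1910856  -0.01297133  0.22632191]
collar [ 0.46752038 -0.01279416  0.03649963] 0.050835289301692406
valve [ 0.55100112 -0.34440519  0.0663861 ] 0.11692812629277981
bottle [0.63170837 0.37048142 0.09931683] 0.15532358535894047
square [0.4931377  0.16716135 0.12973556] 0.14633825838952683
red [ 0.31156435 -0.24251519  0.11505562] 0.12693623196351722
blue [ 0.67523173 -0.34650877  0.11485538] 0.12704603981028995
side plate 1265 ((0.587618350982666, -0.1282922327518463), (0.10155583918094635, 0.11372319608926773), 2.376673460006714) [ 0.5790779  -0.13557025  0.01291792]
0.09 65 [ 0.57653568 -0.19577951  0.09815467]
0.105 139 [ 0.55006251 -0.17981352  0.11165204]
0.115 1053 [ 0.52891687 -0.14853784  0.12273414]
0.13 122 [ 0.50407283 -0.13363414  0.13139714]
bright 982 [ 0.52910513 -0.14493171  0.12335396] [[ 0.36074105 -0.27665331  0.1138931 ]
 [ 0.59320387 -0.09175836  0.13248179]]
plane [-0.05969614  0.06181993  0.16389916]
collar [ 0.4525957  -0.02339282  0.0352599 ] 0.05101426064924843
valve [ 0.54197464 -0.34718743  0.06619222] 0.11922376212445544
bottle [0.59714106 0.34806713 0.10035808] 0.1568795601825621
square [0.49051028 0.16782098 0.12825083] 0.14641530765925095
red [ 0.29841626 -0.2492148   0.11396599] 0.11981950358156175
blue [ 0.66780946 -0.34862531  0.1137463 ] 0.11978810335695718
```

View pics/crop0.png

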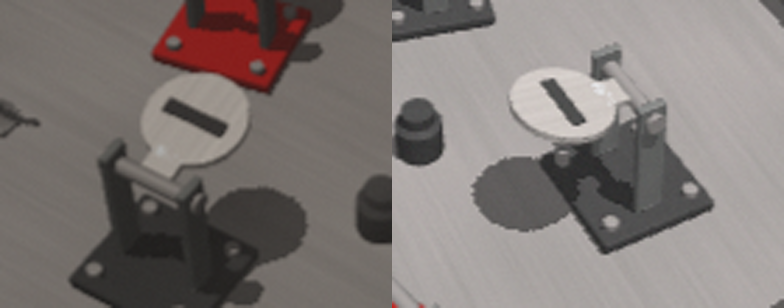

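The crop shows a bare disc with a dark bar facing up, tilted slightly up on the robot's side of a dark stand, so the choice is confirmed. The stand is near (0.591, -0.129) with yaw about 2.5°, and the flag is at about 0.19 rad. Next I plan the approach.

```bash
cat >> h.py <<'E'
from scipy.spatial.transform import Rotation as Ro
H=np.array([.591,-.129,.110]);YAW=np.radians(2.5)
def rot(e):  # tool elevation e: pi/2 = straight down
    t=np.array([np.cos(e),0,-np.sin(e)]);y=np.array([0,1.,0])
    return Ro.from_euler('z',YAW).as_matrix()@np.c_[np.cross(y,t),y,t]
def W(u,z): return np.array([H[0]+u*np.cos(YAW),H[1]+u*np.sin(YAW),z])
def contact(th,e,gap=0,r=.075):
    d=np.array([-np.cos(th),np.sin(th)]);n=np.array([np.sin(th),np.cos(th)])
    t=np.array([np.cos(e),-np.sin(e)]);s=np.array([np.sin(e),np.cos(e)])
    if th>e: tip=r*d-.003*n-.010*s
    else: tip=.098*d-.003*n-.010*s+(.098-r)*t
    p=tip-.025*t-gap*s
    return W(p[0],p[1]+H[2]),rot(e)
def plan(P,R,wps):
    """wps: (pos,rot,nrows) straight segments from P,R; prints rounded rows with the rounding carried"""
    rows=[]
    for q,Q,n in wps:
        P0,R0=P.copy(),R.copy();dv=Ro.from_matrix(R0.T@Q).as_rotvec()
        for k in range(1,n+1):
            p=P0+(q-P0)*k/n;M=R0@Ro.from_rotvec(dv*k/n).as_matrix()
            a=np.round(R.T@(p-P),3);b=np.round(np.degrees(Ro.from_matrix(R.T@M).as_rotvec())/5,2)
            P=P+R@a;R=R@Ro.from_rotvec(np.radians(5*b)).as_matrix();rows.append([a.tolist(),b.tolist()])
    for i in range(0,len(rows),8): print(str(rows[i:i+8]).replace(' ',''))
    print(P);return P,R
E
python3 - <<'E'
from h import *
from cell import ctrl
s=ctrl.observe()
plan(s['eef_pos'],s['tool_rot'],[(np.array([.44,.3,.32]),rot(np.pi/2),8),(W(-.2,.27),rot(np.radians(45)),16)])
E
```

```text
[[[-0.034,-0.027,-0.009],[-0.0,-0.0,-0.68]],[[-0.033,-0.03,-0.009],[-0.0,-0.0,-0.68]],[[-0.031,-0.031,-0.009],[-0.01,-0.0,-0.68]],[[-0.029,-0.032,-0.009],[0.0,-0.0,-0.68]],[[-0.026,-0.035,-0.01],[-0.0,-0.0,-0.68]],[[-0.025,-0.036,-0.009],[-0.0,-0.0,-0.69]],[[-0.023,-0.038,-0.009],[-0.01,-0.0,-0.68]],[[-0.02,-0.038,-0.009],[0.0,-0.0,-0.68]]]
[[[0.004,-0.027,0.003],[0.0,-0.56,0.0]],[[0.005,-0.027,0.003],[0.0,-0.57,0.0]],[[0.004,-0.028,0.003],[0.0,-0.56,0.0]],[[0.005,-0.027,0.002],[0.0,-0.56,0.0]],[[0.005,-0.027,0.002],[0.0,-0.56,0.0]],[[0.004,-0.027,0.002],[0.0,-0.57,0.0]],[[0.005,-0.028,0.002],[0.0,-0.56,0.0]],[[0.006,-0.027,0.002],[0.0,-0.56,0.0]]]
[[[0.005,-0.027,0.001],[0.0,-0.56,0.0]],[[0.005,-0.027,0.001],[0.0,-0.57,0.0]],[[0.005,-0.027,0.001],[0.0,-0.56,0.0]],[[0.005,-0.028,0.0],[0.0,-0.56,0.0]],[[0.005,-0.027,0.0],[0.0,-0.56,0.0]],[[0.006,-0.027,0.0],[0.0,-0.57,0.0]],[[0.005,-0.027,0.0],[0.0,-0.56,0.0]],[[0.005,-0.028,-0.0],[0.0,-0.56,0.0]]]
[ 0.39167002 -0.13817322  0.26992162]
```

Emit:
apply_moves(steps=[[[-0.034, -0.027, -0.009], [0, 0, -0.68]], [[-0.033, -0.03, -0.009], [0, 0, -0.68]], [[-0.031, -0.031, -0.009], [0, 0, -0.68]], [[-0.029, -0.032, -0.009], [0, 0, -0.68]], [[-0.026, -0.035, -0.01], [0, 0, -0.68]], [[-0.025, -0.036, -0.009], [0, 0, -0.69]], [[-0.023, -0.038, -0.009], [0, 0, -0.68]], [[-0.02, -0.038, -0.009], [0, 0, -0.68]]], grip=1)

```text
time: 1.1
eef_pos: [0.4404, 0.2991, 0.3207]
tool_rot: [[-0.999, -0.046, -0.0], [-0.046, 0.999, -0.0], [0.0, -0.0, -1.0]]
contact_force: [-0.4, -0.6, -0.2]
grip_width: 0.133
grip_force: 0.0
```

Emit:
apply_moves(steps=[[[0.004, -0.027, 0.003], [0, -0.56, 0]], [[0.005, -0.027, 0.003], [0, -0.57, 0]], [[0.004, -0.028, 0.003], [0, -0.56, 0]], [[0.005, -0.027, 0.002], [0, -0.56, 0]], [[0.005, -0.027, 0.002], [0, -0.56, 0]], [[0.004, -0.027, 0.002], [0, -0.57, 0]], [[0.005, -0.028, 0.002], [0, -0.56, 0]], [[0.006, -0.027, 0.002], [0, -0.56, 0]]])

```text
time: 2.1
eef_pos: [0.4149, 0.0804, 0.2949]
tool_rot: [[-0.923, -0.044, 0.383], [-0.04, 0.999, 0.017], [-0.384, -0.0, -0.923]]
contact_force: [-0.3, 0.3, -0.4]
grip_width: 0.006
grip_force: 0.0
```

Emit:
apply_moves(steps=[[[0.005, -0.027, 0.001], [0, -0.56, 0]], [[0.005, -0.027, 0.001], [0, -0.57, 0]], [[0.005, -0.027, 0.001], [0, -0.56, 0]], [[0.005, -0.028, 0], [0, -0.56, 0]], [[0.005, -0.027, 0], [0, -0.56, 0]], [[0.006, -0.027, 0], [0, -0.57, 0]], [[0.005, -0.027, 0], [0, -0.56, 0]], [[0.005, -0.028, 0], [0, -0.56, 0]]])

```text
time: 3.1
eef_pos: [0.3858, -0.0348, 0.2852]
tool_rot: [[-0.85, -0.063, 0.524], [-0.041, 0.998, 0.054], [-0.526, 0.025, -0.85]]
contact_force: [0.2, 0.1, -1.0]
grip_width: 0.001
grip_force: 0.0
```

Run:
```python
from h import *
from cell import ctrl
s=ctrl.observe();print(np.round(s['joints'],3),np.round(s['joint_vel'],2),s['eef_pos'],np.degrees(np.arcsin(-s['tool_rot'][2][2])))
```

```text
[ 0.691 -0.328 -0.549  2.435 -0.61   0.513  2.212] [ 1.67 -0.06 -0.85  0.01 -1.43  0.19  1.86] [ 0.38575694 -0.03478992  0.28521348] 58.239078356968115
```

Run:
```python
from h import *
from cell import ctrl
s=ctrl.observe();r=np.radians
c,_=contact(.19,r(60),.025);print(c)
plan(s['eef_pos'],s['tool_rot'],[(W(-.13,.27),rot(r(62)),8)])
```

```text
[ 0.46300806 -0.13458825  0.10979421]
[[[-0.006,-0.013,0.006],[0.04,0.09,0.01]],[[-0.007,-0.013,0.006],[0.05,0.1,0.0]],[[-0.007,-0.013,0.006],[0.04,0.09,0.01]],[[-0.006,-0.013,0.005],[0.05,0.09,0.01]],[[-0.007,-0.013,0.006],[0.04,0.09,0.0]],[[-0.007,-0.013,0.006],[0.05,0.1,0.01]],[[-0.007,-0.013,0.006],[0.04,0.09,0.01]],[[-0.007,-0.013,0.006],[0.05,0.09,0.0]]]
[ 0.46158735 -0.1346203   0.27014999]
```

Emit:
apply_moves(steps=[[[-0.006, -0.013, 0.006], [0.04, 0.09, 0.01]], [[-0.007, -0.013, 0.006], [0.05, 0.1, 0]], [[-0.007, -0.013, 0.006], [0.04, 0.09, 0.01]], [[-0.006, -0.013, 0.005], [0.05, 0.09, 0.01]], [[-0.007, -0.013, 0.006], [0.04, 0.09, 0]], [[-0.007, -0.013, 0.006], [0.05, 0.1, 0.01]], [[-0.007, -0.013, 0.006], [0.04, 0.09, 0.01]], [[-0.007, -0.013, 0.006], [0.05, 0.09, 0]]])

```text
time: 4.1
eef_pos: [0.4626, -0.1354, 0.2701]
tool_rot: [[-0.882, -0.043, 0.469], [-0.038, 0.999, 0.02], [-0.469, -0.0, -0.883]]
contact_force: [-0.2, 0.3, -0.1]
grip_width: 0.002
grip_force: 0.0
```

Run:
```python
from h import *
from cell import ctrl
s=ctrl.observe();r=np.radians;print(np.round(s['joints'],3),np.round(s['tool_rot'],3),np.degrees(np.arcsin(-s['tool_rot'][2][2])))
plan(s['eef_pos'],s['tool_rot'],[(W(-.13,.24),rot(r(62)),8),(W(-.138,.109),rot(r(60)),8)])
```

```text
[ 0.803 -0.04  -0.536  2.251 -0.355  0.481  2.156] [[-0.882 -0.043  0.469]
 [-0.038  0.999  0.02 ]
 [-0.469 -0.    -0.883]] 62.027149632534744
[[[0.002,0.0,0.003],[-0.0,-0.0,-0.0]],[[0.002,0.0,0.003],[-0.0,-0.0,-0.0]],[[0.002,0.0,0.004],[-0.0,-0.0,-0.0]],[[0.002,0.0,0.003],[-0.0,-0.0,-0.0]],[[0.002,0.0,0.003],[-0.0,-0.0,-0.0]],[[0.002,0.001,0.003],[-0.0,-0.0,-0.0]],[[0.001,-0.0,0.004],[-0.0,-0.0,-0.0]],[[0.002,-0.0,0.003],[-0.01,-0.01,-0.0]]]
[[[0.009,-0.0,0.014],[0.0,-0.05,-0.0]],[[0.008,-0.0,0.014],[0.0,-0.05,-0.0]],[[0.009,-0.0,0.014],[0.0,-0.05,-0.0]],[[0.009,-0.0,0.014],[0.0,-0.05,-0.0]],[[0.009,-0.0,0.014],[0.0,-0.05,-0.0]],[[0.009,-0.0,0.013],[0.0,-0.05,-0.0]],[[0.009,-0.0,0.014],[0.0,-0.05,-0.0]],[[0.009,-0.0,0.014],[0.0,-0.05,-0.0]]]
[ 0.45296276 -0.13471745  0.10861614]
```

Emit:
apply_moves(steps=[[[0.002, 0, 0.003], [0, 0, 0]], [[0.002, 0, 0.003], [0, 0, 0]], [[0.002, 0, 0.004], [0, 0, 0]], [[0.002, 0, 0.003], [0, 0, 0]], [[0.002, 0, 0.003], [0, 0, 0]], [[0.002, 0, 0.003], [0, 0, 0]], [[0.001, 0, 0.004], [0, 0, 0]], [[0.002, 0, 0.003], [0, 0, 0]]])

```text
time: 5.1
eef_pos: [0.461, -0.1345, 0.2401]
tool_rot: [[-0.882, -0.043, 0.469], [-0.038, 0.999, 0.02], [-0.47, -0.0, -0.883]]
contact_force: [0.3, 0.0, 0.0]
grip_width: 0.006
grip_force: 0.0
```

Emit:
apply_moves(steps=[[[0.009, 0, 0.014], [0, -0.05, 0]], [[0.008, 0, 0.014], [0, -0.05, 0]], [[0.009, 0, 0.014], [0, -0.05, 0]], [[0.009, 0, 0.014], [0, -0.05, 0]], [[0.009, 0, 0.014], [0, -0.05, 0]], [[0.009, 0, 0.013], [0, -0.05, 0]], [[0.009, 0, 0.014], [0, -0.05, 0]], [[0.009, 0, 0.014], [0, -0.05, 0]]])

```text
time: 6.1
eef_pos: [0.4526, -0.1341, 0.1376]
tool_rot: [[-0.884, -0.054, 0.464], [-0.038, 0.998, 0.044], [-0.466, 0.022, -0.885]]
contact_force: [0.5, -0.1, -0.0]
grip_width: 0.008
grip_force: 0.0
```

Run:
```python
from h import *
from cell import ctrl
s=ctrl.observe();print(np.round(s['joints'],3),np.degrees(np.arcsin(-s['tool_rot'][2][2])))
ims=[]
for n,(x,y) in(('scene',(265,205)),('side',(330,300))):
    c=ctrl.read_camera(n);ims.append(cv2.resize(c['color'][y-100:y+100,x-90:x+90,::-1],None,fx=2.2,fy=2.2))
cv2.imwrite('pics/pre.png',np.hstack(ims))
```

```text
[ 0.326  0.183 -0.067  2.426 -1.116  0.17   2.958] 62.198647115381334
```

View pics/pre.png

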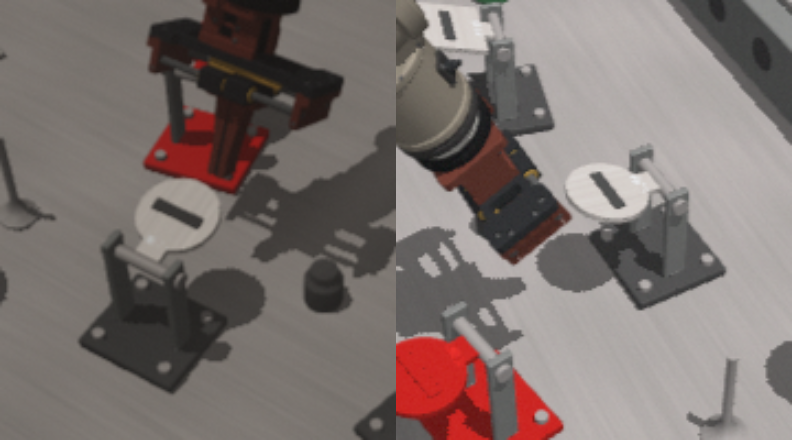

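The picture shows the closed fingers short of the disc's free edge, with nothing touched. The wrist has run into its j6 and j7 limits at this tilt, so I'll use a steeper 72° slant.

Run:
```python
from h import *
from cell import ctrl
s=ctrl.observe();r=np.radians
for e in(68,72): print(e,contact(.19,r(e),.02,.07)[0])
plan(s['eef_pos'],s['tool_rot'],[(W(-.13,.18),rot(r(75)),8)])
```

```text
68 [ 0.46762285 -0.13438676  0.11154241]
72 [ 0.46671077 -0.13442658  0.11343848]
[[[-0.003,0.0,-0.004],[0.03,0.32,0.01]],[[-0.004,0.0,-0.004],[0.04,0.32,0.01]],[[-0.003,0.0,-0.005],[0.03,0.32,0.0]],[[-0.003,0.0,-0.004],[0.03,0.32,0.01]],[[-0.003,0.0,-0.005],[0.04,0.32,0.01]],[[-0.002,0.0,-0.004],[0.03,0.32,0.01]],[[-0.003,0.0,-0.005],[0.03,0.32,0.01]],[[-0.002,0.0,-0.005],[0.04,0.32,0.01]]]
[ 0.4605901  -0.13489784  0.18010592]
```

Emit:
apply_moves(steps=[[[-0.003, 0, -0.004], [0.03, 0.32, 0.01]], [[-0.004, 0, -0.004], [0.04, 0.32, 0.01]], [[-0.003, 0, -0.005], [0.03, 0.32, 0]], [[-0.003, 0, -0.004], [0.03, 0.32, 0.01]], [[-0.003, 0, -0.005], [0.04, 0.32, 0.01]], [[-0.002, 0, -0.004], [0.03, 0.32, 0.01]], [[-0.003, 0, -0.005], [0.03, 0.32, 0.01]], [[-0.002, 0, -0.005], [0.04, 0.32, 0.01]]])

```text
time: 7.2
eef_pos: [0.4604, -0.1363, 0.1811]
tool_rot: [[-0.965, -0.041, 0.259], [-0.04, 0.999, 0.01], [-0.259, -0.001, -0.966]]
contact_force: [0.1, 0.2, 0.8]
grip_width: 0.005
grip_force: 0.0
```

Run:
```python
from h import *
from cell import ctrl
s=ctrl.observe();r=np.radians;print(np.round(s['joints'],3))
plan(s['eef_pos'],s['tool_rot'],[(contact(.19,r(72),.02,.07)[0],rot(r(72)),8)])
```

```text
[-0.195  0.135  0.429  2.267 -0.254  0.511  2.043]
[[[0.001,0.0,0.008],[-0.0,-0.07,-0.0]],[[0.002,0.0,0.009],[-0.0,-0.08,-0.01]],[[0.001,0.001,0.008],[-0.01,-0.07,0.0]],[[0.002,-0.0,0.008],[0.0,-0.08,-0.0]],[[0.002,0.0,0.009],[-0.0,-0.07,-0.01]],[[0.001,0.0,0.008],[-0.0,-0.08,0.0]],[[0.002,0.0,0.008],[-0.01,-0.07,-0.0]],[[0.002,0.001,0.009],[0.0,-0.08,-0.0]]]
[ 0.46664354 -0.13409448  0.11309134]
```

Emit:
apply_moves(steps=[[[0.001, 0, 0.008], [0, -0.07, 0]], [[0.002, 0, 0.009], [0, -0.08, 0]], [[0.001, 0.001, 0.008], [0, -0.07, 0]], [[0.002, 0, 0.008], [0, -0.08, 0]], [[0.002, 0, 0.009], [0, -0.07, 0]], [[0.001, 0, 0.008], [0, -0.08, 0]], [[0.002, 0, 0.008], [0, -0.07, 0]], [[0.002, 0.001, 0.009], [0, -0.08, 0]]])

```text
time: 8.2
eef_pos: [0.4665, -0.1329, 0.1118]
tool_rot: [[-0.95, -0.037, 0.31], [-0.035, 0.999, 0.013], [-0.31, 0.002, -0.951]]
contact_force: [0.3, 0.9, 0.0]
grip_width: 0.004
grip_force: 0.0
```

Run:
```python
from h import *
from cell import ctrl
s=ctrl.observe();r=np.radians;print(np.round(s['joints'],3))
e=r(72);w=[(*contact(.19,e,.0,.07),4)]+[(*contact(t,e,0,.07),1) for t in np.arange(.24,.24+12*.06,.06)]
plan(s['eef_pos'],s['tool_rot'],w)
```

```text
[-0.023  0.27   0.251  2.338 -0.557  0.274  2.334]
[[[-0.005,-0.0,-0.0],[-0.0,0.0,-0.02]],[[-0.005,-0.001,-0.001],[-0.0,0.01,-0.02]],[[-0.005,-0.0,-0.0],[-0.0,-0.0,-0.02]],[[-0.006,-0.0,-0.0],[-0.0,0.0,-0.02]],[[-0.002,-0.0,-0.005],[-0.0,0.0,0.0]],[[-0.003,-0.0,-0.005],[-0.0,0.0,0.0]],[[-0.003,-0.0,-0.005],[-0.0,0.0,0.0]],[[-0.004,-0.0,-0.004],[-0.0,0.0,0.0]]]
[[[-0.004,-0.0,-0.005],[-0.0,0.0,0.0]],[[-0.004,-0.0,-0.004],[-0.0,0.0,0.0]],[[-0.005,-0.0,-0.004],[-0.0,0.0,0.0]],[[-0.004,-0.0,-0.003],[-0.0,0.0,0.0]],[[-0.005,-0.0,-0.003],[-0.0,0.0,0.0]],[[-0.005,-0.0,-0.003],[-0.0,0.0,0.0]],[[-0.005,-0.0,-0.003],[-0.0,0.0,0.0]],[[-0.006,-0.0,-0.003],[-0.0,0.0,0.0]]]
[ 0.51919649 -0.13167208  0.17943445]
```

Reached. Next come contact and the first lift, then a check.

Emit:
apply_moves(steps=[[[-0.005, 0, 0], [0, 0, -0.02]], [[-0.005, 0, 0], [0, 0, -0.02]], [[-0.005, 0, 0], [0, 0, -0.02]], [[-0.006, 0, -0.001], [0, 0, -0.02]], [[-0.002, 0, -0.005], [0, 0, 0]], [[-0.003, 0, -0.005], [0, 0, 0]], [[-0.003, 0, -0.005], [0, 0, 0]], [[-0.004, 0, -0.004], [0, 0, 0]]])

```text
time: 9.2
eef_pos: [0.4918, -0.1317, 0.1423]
tool_rot: [[-0.95, -0.044, 0.31], [-0.042, 0.999, 0.014], [-0.31, 0.0, -0.951]]
contact_force: [-3.4, -0.5, -0.1]
grip_width: 0.004
grip_force: 1.6
```

Run:
```python
from h import *
from cell import ctrl
s=ctrl.observe();print(np.round(s['joints'],3),s['eef_pos'])
print(contact(.42,np.radians(72),0,.07)[0])
ims=[]
for n,(x,y) in(('scene',(265,205)),('side',(330,300))):
    c=ctrl.read_camera(n);ims.append(cv2.resize(c['color'][y-100:y+100,x-90:x+90,::-1],None,fx=2.2,fy=2.2))
cv2.imwrite('pics/push1.png',np.hstack(ims))
```

```text
[-0.122  0.244  0.347  2.272 -0.456  0.366  2.222] [ 0.49183141 -0.13167429  0.1422717 ]
[ 0.49180499 -0.13333095  0.14127792]
```

View pics/push1.png

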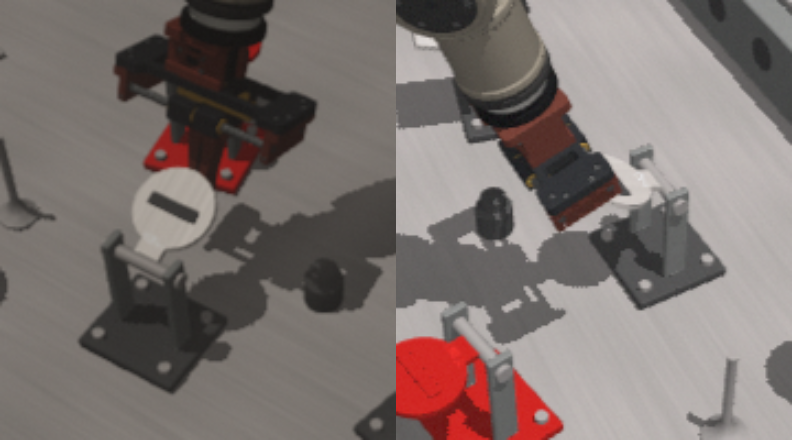

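The picture shows the finger under the free edge with the blade starting to rise, at about 3.4 N. I'll continue around the arc.

Run:
```python
from h import *
from cell import ctrl
s=ctrl.observe();f=lambda t:np.radians(np.interp(t,[1.2,1.9],[72,90]))
plan(s['eef_pos'],s['tool_rot'],[(*contact(t,f(t),0,.07),1) for t in .42+.085*np.arange(1,33)])
```

```text
[[[-0.005,-0.002,-0.005],[0.0,0.02,0.0]],[[-0.006,0.0,-0.006],[0.0,0.0,0.0]],[[-0.007,0.0,-0.005],[0.0,0.0,0.0]],[[-0.007,0.0,-0.004],[0.0,0.0,0.0]],[[-0.007,0.0,-0.004],[0.0,0.0,0.0]],[[-0.008,0.0,-0.003],[0.0,0.0,0.0]],[[-0.008,0.0,-0.003],[0.0,0.0,0.0]],[[-0.008,0.0,-0.002],[0.0,0.0,0.0]]]
[[[-0.008,0.0,-0.001],[0.0,0.0,0.0]],[[-0.008,0.0,-0.001],[0.0,0.36,0.0]],[[-0.008,0.0,-0.0],[0.0,0.44,0.0]],[[-0.007,0.0,-0.001],[0.0,0.43,0.0]],[[-0.006,0.0,0.001],[0.0,0.44,0.0]],[[-0.007,0.0,-0.0],[0.0,0.44,0.0]],[[-0.007,0.0,0.0],[0.0,0.44,0.01]],[[-0.007,0.0,0.001],[0.0,0.43,-0.0]]]
[[[-0.007,0.0,0.002],[0.0,0.44,-0.0]],[[-0.006,0.0,0.001],[0.0,0.18,-0.0]],[[-0.005,0.0,0.002],[0.0,0.0,-0.0]],[[-0.006,0.0,0.003],[0.0,0.0,-0.0]],[[-0.005,0.0,0.003],[0.0,0.0,-0.0]],[[-0.004,0.0,0.004],[0.0,0.0,-0.0]],[[-0.005,0.0,0.004],[0.0,0.0,-0.0]],[[-0.004,0.0,0.004],[0.0,0.0,-0.0]]]
[[[-0.004,0.0,0.005],[0.0,0.0,-0.0]],[[-0.003,0.0,0.005],[0.0,0.0,-0.0]],[[-0.003,0.0,0.005],[0.0,0.0,-0.0]],[[-0.003,0.0,0.005],[0.0,0.0,-0.0]],[[-0.002,0.0,0.006],[0.0,0.0,-0.0]],[[-0.001,0.0,0.006],[0.0,0.0,-0.0]],[[-0.001,0.0,0.005],[0.0,0.0,-0.0]],[[-0.001,0.0,0.006],[0.0,0.0,-0.0]]]
[ 0.65140472 -0.12677522  0.13841077]
```

Emit:
apply_moves(steps=[[[-0.005, -0.002, -0.005], [0, 0.02, 0]], [[-0.006, 0, -0.006], [0, 0, 0]], [[-0.007, 0, -0.005], [0, 0, 0]], [[-0.007, 0, -0.004], [0, 0, 0]], [[-0.007, 0, -0.004], [0, 0, 0]], [[-0.008, 0, -0.003], [0, 0, 0]], [[-0.008, 0, -0.003], [0, 0, 0]], [[-0.008, 0, -0.002], [0, 0, 0]]])

```text
time: 10.3
eef_pos: [0.536, -0.132, 0.1899]
tool_rot: [[-0.95, -0.044, 0.309], [-0.042, 0.999, 0.013], [-0.309, -0.0, -0.951]]
contact_force: [-0.7, -0.6, -1.6]
grip_width: 0.006
grip_force: 0.6
```

Emit:
apply_moves(steps=[[[-0.008, 0, -0.001], [0, 0, 0]], [[-0.008, 0, -0.001], [0, 0.36, 0]], [[-0.008, 0, 0], [0, 0.44, 0]], [[-0.007, 0, -0.001], [0, 0.43, 0]], [[-0.006, 0, 0.001], [0, 0.44, 0]], [[-0.007, 0, 0], [0, 0.44, 0]], [[-0.007, 0, 0], [0, 0.44, 0]], [[-0.007, 0, 0.001], [0, 0.43, 0]]])

```text
time: 11.3
eef_pos: [0.5913, -0.1296, 0.2031]
tool_rot: [[-0.998, -0.044, 0.052], [-0.044, 0.999, 0.002], [-0.052, -0.0, -0.999]]
contact_force: [-2.8, -0.4, -1.1]
grip_width: 0.006
grip_force: 0.8
```

Run:
```python
from h import *
from cell import ctrl
s=ctrl.observe();print(np.round(s['joints'],3),s['eef_pos'],contact(.42+.085*16,np.radians(86.5),0,.07)[0])
ims=[]
for n,(x,y) in(('scene',(265,205)),('side',(330,300))):
    c=ctrl.read_camera(n);ims.append(cv2.resize(c['color'][y-100:y+100,x-90:x+90,::-1],None,fx=2.2,fy=2.2))
cv2.imwrite('pics/push2.png',np.hstack(ims))
```

```text
[-0.248  0.413  0.476  1.835 -0.252  0.9    1.956] [ 0.59134887 -0.12956501  0.20311422] [ 0.59109543 -0.12899583  0.20343969]
```

View pics/push2.png

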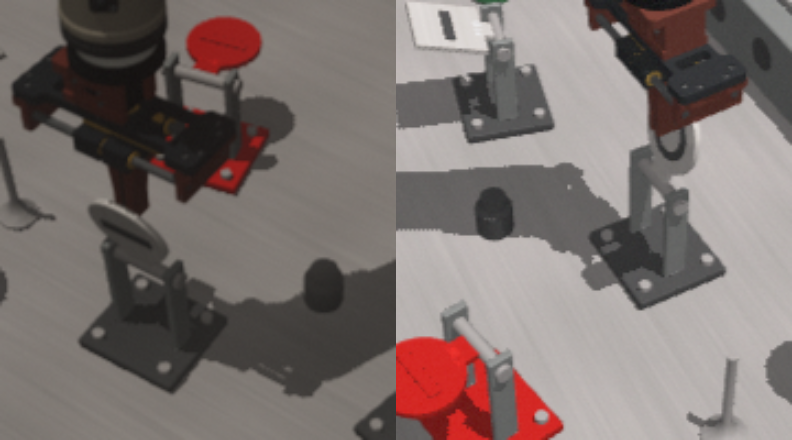

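The blade is just past upright with the ring visible, and the finger is pushing on the ring side. I'll continue down the far side.

Emit:
apply_moves(steps=[[[-0.007, 0, 0.002], [0, 0.44, 0]], [[-0.006, 0, 0.001], [0, 0.18, 0]], [[-0.005, 0, 0.002], [0, 0, 0]], [[-0.006, 0, 0.003], [0, 0, 0]], [[-0.005, 0, 0.003], [0, 0, 0]], [[-0.004, 0, 0.004], [0, 0, 0]], [[-0.005, 0, 0.004], [0, 0, 0]], [[-0.004, 0, 0.004], [0, 0, 0]]])

```text
time: 12.4
eef_pos: [0.6334, -0.1276, 0.1804]
tool_rot: [[-0.999, -0.044, -0.001], [-0.044, 0.999, 0.0], [0.001, 0.0, -1.0]]
contact_force: [-1.9, -0.1, 0.0]
grip_width: 0.007
grip_force: 0.7
```

Emit:
apply_moves(steps=[[[-0.004, 0, 0.005], [0, 0, 0]], [[-0.003, 0, 0.005], [0, 0, 0]], [[-0.003, 0, 0.005], [0, 0, 0]], [[-0.003, 0, 0.005], [0, 0, 0]], [[-0.002, 0, 0.006], [0, 0, 0]], [[-0.001, 0, 0.006], [0, 0, 0]], [[-0.001, 0, 0.005], [0, 0, 0]], [[-0.001, 0, 0.006], [0, 0, 0]]])

```text
time: 13.4
eef_pos: [0.6511, -0.1267, 0.1378]
tool_rot: [[-0.999, -0.044, -0.001], [-0.044, 0.999, 0.0], [0.001, 0.0, -1.0]]
contact_force: [-11.0, 1.9, 37.0]
grip_width: 0.005
grip_force: 19.1
```

Run:
```python
from h import *
from cell import ctrl
s=ctrl.observe();print(np.round(s['joints'],3),s['eef_pos'],s['contact_force'])
print(contact(3.14,np.pi/2,0,.07)[0])
```

```text
[-0.205  0.605  0.435  1.7   -0.31   0.906  1.97 ] [ 0.65111831 -0.12670007  0.13775165] [-10.99739662   1.86021896  37.04728925]
[ 0.65093803 -0.12638305  0.13811148]
```

The 37 N upward force shows the flag is on its far stop, so I'll back straight off.

Emit:
apply_moves(steps=[[[0.001, 0, -0.003], [0, 0, 0]], [[0, 0, -0.005], [0, 0, 0]], [[0, 0, -0.01], [0, 0, 0]], [[0, 0, -0.02], [0, 0, 0]], [[0, 0, -0.03], [0, 0, 0]], [[0, 0, -0.03], [0, 0, 0]], [[0, 0, -0.03], [0, 0, 0]], [[0, 0, 0], [0, 0, 0]]])

```text
time: 14.4
eef_pos: [0.6517, -0.1276, 0.2697]
tool_rot: [[-0.999, -0.043, 0.006], [-0.043, 0.999, -0.0], [-0.006, -0.001, -1.0]]
contact_force: [0.6, 0.2, 0.6]
grip_width: 0.009
grip_force: 0.0
```

Run:
```python
from h import *
from cell import ctrl
ims=[]
for n,(x,y) in(('scene',(245,205)),('side',(360,290))):
    c=ctrl.read_camera(n);ims.append(cv2.resize(c['color'][y-100:y+100,x-90:x+90,::-1],None,fx=2.2,fy=2.2))
    w=cloud(c);h=cv2.cvtColor(c['color'],cv2.COLOR_RGB2HSV)
    m=(abs(w[...,0]-.655)<.03)&(abs(w[...,1]+.126)<.03)&(w[...,2]>.08)&(w[...,2]<.15)
    q=w[m]
    if len(q)>20:print(n,len(q),q[:,2].mean(),np.linalg.lstsq(np.c_[q[:,:2],np.ones(len(q))],q[:,2],rcond=None)[0])
cv2.imwrite('pics/end.png',np.hstack(ims))
```

```text
scene 747 0.11564493376907879 [-0.02373431 -0.01231969  0.12967112]
side 503 0.1148048700643435 [-0.02198709  0.01210387  0.13070112]
```

View pics/end.png

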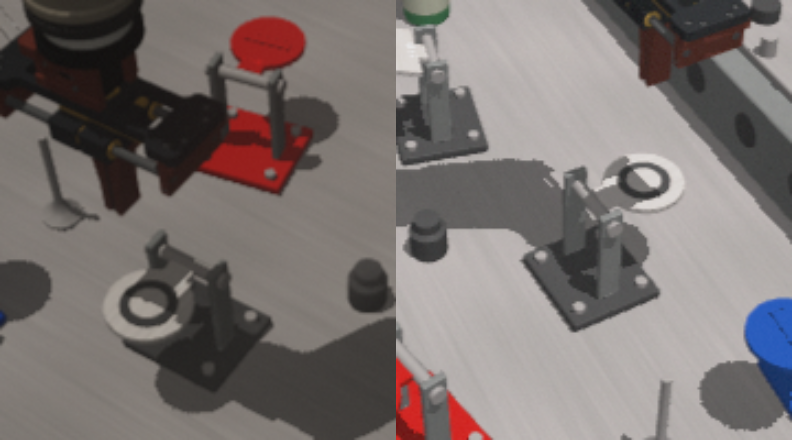

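The disc lies flat on the far side with the ring on top (slope about 0.02), and the robot is clear.

```bash
python3 -c "
from cell import ctrl
print(ctrl.hand_in())"
```

```text
the job is handed in; nothing more can be done
None
```

The round flag is flipped and lies flat on the far side with the ring mark on top; the robot is clear of it, I saw no sign of anything else disturbed, and the job is handed in (no verdict was returned).

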